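Set out the plating mat

TASK

Set out the grey mat with the two bottles and two petri dishes that stand on the bare worktop beside it: the tall bottle straight behind the foam rack and the short bottle straight behind the white ceramic dish, each with a gap of about 3 cm, the large petri dish midway between rack and ceramic dish, and the small petri dish centrally on top of the large one. Behind means towards the mat's far long edge, square to the mat. Keep everything the right way up, and leave the timer and the small tube stand behind the mat where they are.

Things in the scene. Friction and masses are not known exactly. Their poses are not given: they have to be found in the camera images.
- bench_mat: Grey mat fixed to the worktop, 250 (x) x 360 (y) x 3 mm thick; all is laid out on its top. Origin: centre of its underside; x points to its far long edge (away from the robot, turned at most 0.2 rad), y to its left end. Foam rack and white dish are fixed on it at x = -0.045, y = +0.12 and -0.12 in its frame (which is where varies); midway between them is x = -0.045, y = 0.
- foam_rack: White foam rack with small tubes in it, fixed on the mat: 72 mm deep (x) by 100 mm wide (y), 42 mm high. Origin at the centre of its underside; axes parallel to the mat's. The tall bottle belongs behind it (+x of the rack), centre to centre about 0.093 m.
- white_dish: Open round white ceramic dish, 73 mm diameter, 30 mm high, fixed on the mat. Origin at the centre of its underside; axes parallel to the mat's. The short bottle belongs behind it (+x), centre to centre about 0.093 m.
- tall_bottle: Loose white plastic bottle with a blue cap, on the bare worktop near the mat (not those on the blue tray), 50 mm (x) by 62 mm (y), 149 mm high including the cap, 0.2 kg (varies). Origin at the centre of its underside, z up. Straight-sided from 3 to 109 mm above its underside; the cap fills the top 30 mm, so grip high enough to keep the gripper body clear of it.
- short_bottle: Loose white plastic bottle with a white cap, on the bare worktop near the mat (not those at the far right), 47 mm (x) by 58 mm (y), 111 mm high including the cap, 0.12 kg (varies). Origin at the centre of its underside, z up. Straight-sided from 3 to 82 mm above its underside, with the cap above.
- large_dish: Loose closed petri dish (base and lid are one piece), 60 mm diameter, 15 mm high, 25 g. Origin at the centre of its underside, z up; flat top. Grip it across the diameter.
- small_dish: Loose closed petri dish (base and lid are one piece), 35 mm diameter, 11 mm high, 12 g. Origin at the centre of its underside, z up. Grip it across the diameter. It goes on the large dish, whose top is then 18 mm above the worktop.
- lab_timer: Loose white lab timer lying on its back behind the mat, 58 x 66 x 17 mm, origin at the centre of its underside. Leave it alone.
- tube_stand: Loose whitish perforated tube stand with black holes behind the mat on the left, 50 x 94 x 34 mm, origin at the centre of its underside. Leave it alone.
Things that resemble listed ones, but are neither listed nor needed, are in the scene too. What is shaped like the small_dish but green or pink is not meant.

How it is judged:
By the outcome, as a careful person would: the job done as asked, in the order asked, and still so for the second after the job is handed in, with the robot touching nothing.
It also fails if it takes over 115 s, if anything falls off the work surface, if the arm or the gripper's body presses on something with over 40 N, if the wrist force passes 120 N, or if a joint passes its speed limit or range.

ROBOT

A 6-joint arm with a two-finger parallel gripper is mounted at the origin on a cart in front of the work surface, level with it; the furniture and walls round the work are solid. World frame = base frame: x ahead of the robot, y to its left, z up, the work surface at z = 0. Lengths are in m, angles in degrees, forces in N, time in s.
With the tool pointing down it reaches from about 0.3 to 0.75 m from the base axis. Payload 8.5 kg.
Tool frame: the origin (TCP) lies midway between the tips of the shut fingers; the grasp point (between the pads) lies 19 mm behind it; z points along the fingers, y is the line along which they close (so a half turn about z gives the same grasp; the last joint's range is limited). The gripper opens to 85 mm and grips with 20 to 120 N. Pads are 22 mm wide; open, the fingers measure 114 mm over their backs; the gripper's body (76 mm by 85 mm) begins 54 mm behind the grasp point. The pads swing forward as they close: fully open they stand 13 mm farther back than shut.
Start: joints at [54.185, 21.807, 74.336, -0, 83.858, -12.336], TCP at [0.219, 0.504, 0.231] pointing down, gripper open.
Joint ranges: [-178.18, 178.18], [-50.72, 133.34], [12.68, 142.11], [-81.47, 261.47], [9.98, 163.14], [-165.26, 165.26]. Speed limits (degrees/s): [136.94, 136.94, 180, 180, 180, 180].

INTERFACE

Orientations are given as a 3x3 rotation matrix whose columns are the frame's x, y, z axes.
In Python, from rig import env, viewer, recognise, pinpoint gives the robot as it stands.
- The arm moves only by the tool move_arm, never from a script. Its argument "plan" is text: rows parted by semicolons, each of 7 numbers parted by spaces: the shift along the tool's x, y, z in m, then the turn, a rotation vector about the tool's x, y, z in rad, then the finger opening in m, from 0 to 0.0854. A call has 1 to 12 rows; each row shifts and turns the commanded pose from where the row before left it, along the tool's axes as they then stand; what a row does not reach is not made up. A row lasts 1/8 s, in which the tool goes at most 62.5 mm and 10.7 degrees, less where a joint would pass 70% of its speed; a pose out of reach is approached as far as the arm can. A call is refused whole if a number of a shift passes 0.0625 or a number of a turn 0.188, either way. A call with a gripper value outside its range is refused whole. The fingers move at their own pace and stop on an object; "grip_force" is the grip in N (left out, the last holds). Time passes only in rows, so rows that do not move let the fingers close. It gives the time, the measured TCP pose, the force, the opening and the grip force at its end, in the units of the state.
- env.observe(): the state, without advancing time (a new reading comes with each control period).
- viewer.get_image(name): name is "scene" or "side" or "wrist"; returns (picture, depth): 400x640x3 uint8, red, green, blue; 400x640 float32, m along the optical axis (not along the pixel's ray), 0 where there is no reading.
- viewer.calibration(name): a dict with "fx", "fy", "cx", "cy" (pixels), "R" (3x3) and "t" (3): a world point X has camera coordinates R X + t. Camera axes: x right, y down, z forward; pixel columns grow to the right and rows downward; lengths in m; the calibration is good to about 2 mm. A picture is of the moment at which its call begins: read the wrist's pose just before it. calibration takes no time and is no camera call; for the wrist camera it gives the pose at the moment of the call.
- env.close_job(): hands the job in; it is judged then, once.
Trained networks look in the newest picture that a camera, given by its name, has taken for a name from the list of things; names that differ only in an ending like _2 or _b are one class to them, and where a whole thing is asked for, a point or a joint stands for the part that bears it (a point fixed in the world has none). Each returns a list of dicts, best first, with "conf" (0 to 1); they miss things now and then, are a little off and sometimes report something else, mostly with a low value. They report only what shows in the picture. A call takes as long as a camera call. They do not tell look-alikes from the thing itself.
- recognise(camera, name): "extent" ([centre column, centre row, width, height] in pixels, round what is visible of it).
- pinpoint(camera, name): "pixel" ([column, row] in pixels: a listed point, or the origin of a listed thing).
The state is a dict: "time_s": time; "q": joint angles; "qvel": joint speeds; "joint_efforts": joint torques, N m; "position": TCP position; "tool_rot": TCP orientation; "ft_force": force on the tool from outside, world axes, zero at the start; "wrist_torque": the same for the moment, N m; "grip_width": finger opening in m; "gripper_force": force on a finger pad.
Only numpy, scipy, OpenCV 4.12 (cv2) and the standard library are available. Lean on these libraries where they do the work, as an engineer would, in place of code of your own. Each camera call takes 0.05 s, during which the arm holds its last target. There are 200 camera calls.

## Working session

There is one attempt and no reset: what is moved stays moved. The work goes in short steps, Python scripts to look and compute and a tool call to move; the robot and the scene stay as the last step left them, time stands still between calls to the robot, and variables do not carry over. Pictures are saved under pics/ and viewed, at most 14 in all, crops included, and the job is handed in when it is done.

Besides the shell and the picture viewer there is one more tool, called after ">>>" as a command line: name --argument value ..., lists and objects as JSON in quotes. move_arm: Moves the arm, as the interface text tells. Its arguments: {"type":"object","properties":{"plan":{"type":"string"},"grip_force":{"type":"number"}},"required":["plan"]}

```bash
ls; mkdir -p pics; cat > h.py <<'E'
import numpy as np, cv2
from rig import env, viewer, recognise, pinpoint
def shot(n,f=None):
    im,d=viewer.get_image(n); c=viewer.calibration(n)
    if f: cv2.imwrite('pics/'+f,im[:,:,::-1])
    return im,d,c
def ray(c,p):
    R=np.array(c['R']);t=np.array(c['t'])
    return -R.T@t, R.T@np.array([(p[0]-c['cx'])/c['fx'],(p[1]-c['cy'])/c['fy'],1.])
def atz(c,p,z):
    o,r=ray(c,p); return o+r*(z-o[2])/r[2]
def cloud(d,c):
    v,u=np.mgrid[:d.shape[0],:d.shape[1]]
    P=np.stack([(u-c['cx'])/c['fx']*d,(v-c['cy'])/c['fy']*d,d],-1)
    W=(P-np.array(c['t']))@np.array(c['R']); W[d<=0]=np.nan
    return W
E
python3 - <<'E'
from h import *
np.set_printoptions(precision=3,suppress=True)
for n in ['scene','side']:
    im,d,c=shot(n,n+'0.png'); o,r=ray(c,(320,200)); print(n,o,r,c['fx'])
    for k in ['bench_mat','foam_rack','white_dish','tall_bottle','short_bottle','large_dish','small_dish','lab_timer','tube_stand']:
        print(k,[(np.round(x['pixel']),round(x['conf'],2), atz(c,x['pixel'],0)[:2]) for x in pinpoint(n,k)[:5]])
print(env.observe()['time_s'])
E
```

```text
pics
scene [-0.063  0.825  0.485] [ 0.559 -0.731 -0.392] 394.2278308015853
bench_mat [(array([325., 235.]), 0.65, array([0.478, 0.094]))]
foam_rack [(array([382., 182.]), 0.73, array([ 0.565, -0.355])), (array([359., 218.]), 0.68, array([ 0.464, -0.047]))]
white_dish [(array([311., 256.]), 0.84, array([0.438, 0.199]))]
tall_bottle [(array([254., 286.]), 0.72, array([0.455, 0.367])), (array([313., 254.]), 0.5, array([0.442, 0.188])), (array([323., 232.]), 0.15, array([0.491, 0.085]))]
short_bottle []
large_dish [(array([220., 262.]), 0.71, array([0.583, 0.35 ]))]
small_dish [(array([395., 176.]), 0.58, array([ 0.559, -0.442])), (array([375., 190.]), 0.52, array([ 0.538, -0.264])), (array([382., 182.]), 0.49, array([ 0.561, -0.35 ])), (array([355., 180.]), 0.36, array([ 0.645, -0.303]))]
lab_timer []
tube_stand []
side [ 0.268 -1.069  0.877] [ 0.207  0.772 -0.601] 488.8236759634871
bench_mat [(array([296., 202.]), 0.78, array([0.5  , 0.069]))]
foam_rack [(array([290., 222.]), 0.77, array([ 0.462, -0.016])), (array([332., 153.]), 0.25, array([0.681, 0.302]))]
white_dish [(array([269., 182.]), 0.94, array([0.444, 0.196]))]
tall_bottle [(array([258., 154.]), 0.64, array([0.439, 0.371])), (array([266., 180.]), 0.29, array([0.436, 0.206]))]
short_bottle [(array([310., 306.]), 0.85, array([ 0.435, -0.329])), (array([360., 297.]), 0.47, array([ 0.557, -0.337]))]
large_dish [(array([296., 148.]), 0.46, array([0.572, 0.371]))]
small_dish [(array([368., 326.]), 0.76, array([ 0.544, -0.422])), (array([346., 276.]), 0.47, array([ 0.547, -0.261])), (array([360., 297.]), 0.45, array([ 0.556, -0.337])), (array([390., 281.]), 0.42, array([ 0.643, -0.309]))]
lab_timer [(array([359., 184.]), 0.51, array([0.709, 0.098]))]
tube_stand [(array([335., 155.]), 0.67, array([0.688, 0.284]))]
1.0
```

View pics/scene0.png

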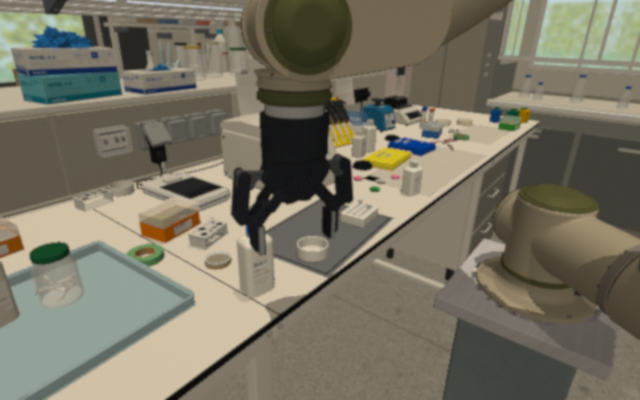

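View pics/side0.png

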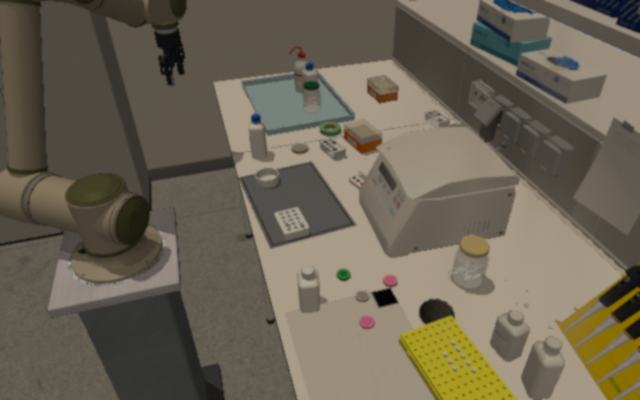

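```bash
python3 - <<'E'
from h import *
np.set_printoptions(precision=3,suppress=True)
im,d,c=shot('side')
cv2.imwrite('pics/crop1.png',cv2.resize(im[110:350,225:465,::-1],None,fx=2.5,fy=2.5,interpolation=cv2.INTER_CUBIC))
W=cloud(d,c)
for n,p in dict(mat=(300,185),mat2=(318,215),tall=(258,140),tallcap=(256,119),short=(309,290),shortcap=(308,270),ld=(300,148),sd=(362,296),timer=(358,181),rack=(290,220),wd=(267,178),bench=(330,290),stand=(333,147),mach=(365,190),machtop=(420,150),machlow=(385,245)).items(): print(n,W[p[1],p[0]])
# machine outline low front
m=(W[...,2]>0.05)&(W[...,2]<0.25)&(W[...,0]>0.55)&(W[...,1]<.45)&(W[...,1]>-.25)
for y in np.arange(-.25,.45,.05):
    k=m&(abs(W[...,1]-y)<.01)
    if k.sum()>5: print(round(y,2),'minx',np.nanmin(W[k][:,0]),'maxz',np.nanmax(W[k][:,2]))
E
```

```text
mat [0.531 0.146 0.002]
mat2 [ 0.542 -0.02   0.008]
tall [0.44  0.338 0.073]
tallcap [0.443 0.353 0.142]
short [ 0.431 -0.35   0.077]
shortcap [ 0.437 -0.323  0.111]
ld [0.581 0.343 0.015]
sd [ 0.558 -0.343  0.009]
timer [0.703 0.093 0.017]
rack [ 0.457 -0.043  0.028]
wd [0.44  0.211 0.006]
bench [ 0.494 -0.297  0.002]
stand [0.697 0.337 0.001]
mach [ 0.676 -0.036  0.077]
machtop [ 0.793 -0.109  0.228]
machlow [ 0.66  -0.23   0.043]
-0.25 minx 0.6590394078415528 maxz 0.24950291919707981
-0.2 minx 0.6589133782850736 maxz 0.24980857500585532
-0.15 minx 0.6605107255215967 maxz 0.24954033720319155
-0.1 minx 0.6624123849819247 maxz 0.24970991480066065
-0.05 minx 0.665114224641699 maxz 0.24922709682008493
-0.0 minx 0.6692622850339534 maxz 0.24989874302108694
0.05 minx 1.1595121274055815 maxz 0.2487658638990299
0.1 minx 1.1165174256817805 maxz 0.24941569521326806
0.15 minx 1.116332516678228 maxz 0.24961066270356433
0.2 minx 1.1773556966578902 maxz 0.24978157219593847
0.25 minx 0.7699578285498002 maxz 0.24966806017470802
0.3 minx 0.7610773106950574 maxz 0.24994385012233425
0.35 minx 0.7527160847958372 maxz 0.2493825277831608
0.4 minx 0.8047518724914084 maxz 0.2487249984966528
```

View pics/crop1.png

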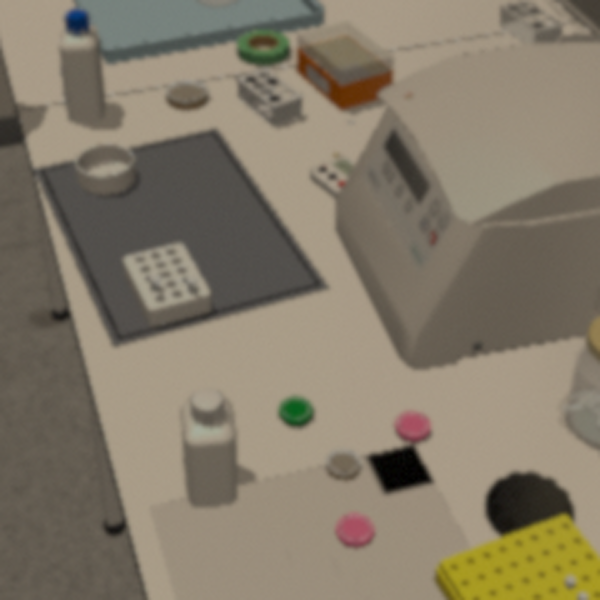

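```bash
cat >> h.py <<'E'
from scipy.spatial.transform import Rotation as Ro
def delta(pos,yaw=None,frm=None):
    """tool-axis shift and turn (about tool z) from current pose to pos; yaw = angle of tool y (closing line), mod 180"""
    s=env.observe() if frm is None else None
    p=np.array(s['position']);R=np.array(s['tool_rot'])
    dz=0
    if yaw is not None:
        a=np.degrees(np.arctan2(R[1,1],R[0,1])); e=(yaw-a+90)%180-90; dz=-np.radians(e)
    t=R.T@(np.array(pos)-p)
    print('at',p.round(4),'yaw',np.degrees(np.arctan2(R[1,1],R[0,1])).round(2),'q6',np.round(s['q'][5],1),'| shift',t.round(4),'turn z',round(dz,4),'norm',np.linalg.norm(t).round(3),'t',round(s['time_s'],2))
E
python3 - <<'E'
from h import *
np.set_printoptions(precision=3,suppress=True)
s=env.observe();print(s)
c=viewer.calibration('wrist');o,r=ray(c,(320,200));print(o,r,c['fx'],ray(c,(420,200))[1]-r)
delta([.42,.12,.42])
E
```

```text
{'time_s': 1.05, 'q': array([ 54.187,  21.807,  74.336,  -0.001,  83.857, -12.335]), 'qvel': array([-0.099, -0.019,  0.015,  0.016, -0.019, -0.019]), 'joint_efforts': array([ -0.   , -44.832, -23.146,  -0.   ,   0.001,  -0.   ]), 'position': array([0.219, 0.504, 0.231]), 'tool_rot': array([[-0.917,  0.398,  0.   ],
       [ 0.398,  0.917, -0.   ],
       [-0.   , -0.   , -1.   ]]), 'ft_force': array([0.412, 0.241, 0.372]), 'wrist_torque': array([ 0.033,  0.   , -0.033]), 'gripper_force': 0.0, 'grip_width': 0.08517987276395929}
[0.15  0.534 0.374] [ 0.282 -0.12  -0.952] 313.67908254938584 [0.128 0.292 0.   ]
at [0.219 0.504 0.231] yaw 66.52 q6 -12.3 | shift [-0.337 -0.273 -0.189] turn z 0 norm 0.473 t 1.05
```

>>> move_arm --plan "0 0 -0.04 0 0 0 0.085; -0.04 -0.035 -0.03 0 0 0 0.085; -0.04 -0.035 -0.03 0 0 0 0.085; -0.04 -0.035 -0.03 0 0 0 0.085; -0.04 -0.035 -0.03 0 0 0 0.085; -0.04 -0.035 0 0 0 0 0.085; -0.04 -0.035 0 0 0 0 0.085; -0.04 -0.035 0 0 0 -0.1 0.085; -0.03 -0.02 0 0 0 -0.1 0.085; 0 0 0 0 0 -0.1 0.085; 0 0 0 0 0 -0.11 0.085; 0 0 0 0 0 0 0.085"

```text
time_s: 2.55
position: [0.4008, 0.1399, 0.3914]
tool_rot: [[-1.0, 0.001, 0.0], [0.001, 1.0, 0.0], [-0.0, 0.0, -1.0]]
ft_force: [0.1, 0.3, -0.2]
grip_width: 0.0849
gripper_force: 0.0
```

```bash
python3 - <<'E'
from h import *
np.set_printoptions(precision=3,suppress=True)
im,d,c=shot('wrist','w1.png'); o,r=ray(c,(320,200)); print(o,r)
for k,z in dict(bench_mat=0,foam_rack=0,white_dish=0,tall_bottle=0,large_dish=0,lab_timer=0,tube_stand=0,short_bottle=0).items():
    print(k,[(np.round(x['pixel']),round(x['conf'],2), atz(c,x['pixel'],z)[:2]) for x in pinpoint('wrist',k)[:4]])
W=cloud(d,c)
g=cv2.cvtColor(im,cv2.COLOR_RGB2HSV)
np.save('w1d.npy',d);np.save('w1W.npy',W)
delta([.42,.12,.42],90)
E
```

```text
[0.325 0.141 0.534] [ 0.306  0.001 -0.952]
bench_mat [(array([282., 195.]), 0.86, array([0.488, 0.074]))]
foam_rack [(array([212., 178.]), 0.63, array([ 0.456, -0.048]))]
white_dish [(array([348., 170.]), 0.73, array([0.443, 0.189]))]
tall_bottle [(array([452., 172.]), 0.91, array([0.447, 0.371]))]
large_dish [(array([436., 244.]), 0.63, array([0.583, 0.358])), (array([ 58., 234.]), 0.42, array([ 0.56 , -0.343]))]
lab_timer [(array([301., 304.]), 0.92, array([0.714, 0.103]))]
tube_stand [(array([401., 291.]), 0.83, array([0.686, 0.299]))]
short_bottle [(array([ 52., 164.]), 0.73, array([ 0.431, -0.322])), (array([211., 179.]), 0.36, array([ 0.457, -0.049]))]
at [0.401 0.14  0.391] yaw 90.0 q6 -86.8 | shift [-0.019 -0.02  -0.029] turn z -0.0 norm 0.04 t 3.0
```

View pics/w1.png

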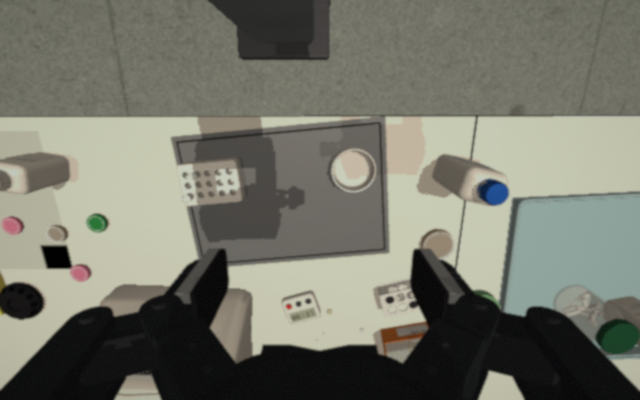

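```bash
python3 - <<'E'
from h import *
np.set_printoptions(precision=4,suppress=True)
im=cv2.imread('pics/w1.png'); W=np.load('w1W.npy'); c=viewer.calibration('wrist')
g=cv2.cvtColor(im,cv2.COLOR_BGR2GRAY).astype(np.uint8)
m=((g<135)&(abs(W[...,2])<.02)&(W[...,0]>.33)&(W[...,0]<.66)&(W[...,1]>-.13)&(W[...,1]<.30)).astype(np.uint8)
h=((W[...,2]>.012)&(W[...,2]<.06)&(W[...,0]>.36)&(W[...,0]<.6)&(W[...,1]>-.13)&(W[...,1]<.27)).astype(np.uint8)
m=cv2.morphologyEx(m|h,cv2.MORPH_CLOSE,np.ones((5,5)))
m=cv2.morphologyEx(m,cv2.MORPH_OPEN,np.ones((5,5)))
n,l,st,_=cv2.connectedComponentsWithStats(m);k=1+np.argmax(st[1:,4]);m=(l==k).astype(np.uint8)
cs,_=cv2.findContours(m,cv2.RETR_EXTERNAL,cv2.CHAIN_APPROX_NONE);C=max(cs,key=cv2.contourArea)[:,0]
P=np.array([atz(c,p,.003)[:2] for p in C])
r=cv2.minAreaRect((P*1000).astype(np.float32));print('mat rect',r)
bx=cv2.boxPoints(r)/1000;print(bx)
# refit by robust least squares: distance to rectangle 0.25x0.36
from scipy.optimize import least_squares
def f(v):
    R=np.array([[np.cos(v[2]),-np.sin(v[2])],[np.sin(v[2]),np.cos(v[2])]]);q=abs((P-v[:2])@R)-[.125,.18]
    return np.max(q,1)
s=least_squares(f,[.49,.07,.05],loss='soft_l1',f_scale=.002);print('fit',s.x,np.degrees(s.x[2]),np.median(abs(f(s.x))))
v=s.x;R=np.array([[np.cos(v[2]),-np.sin(v[2])],[np.sin(v[2]),np.cos(v[2])]])
for n,q in dict(r=[-.045,-.12],d=[-.045,.12],tallgoal=[.048,-.12],shortgoal=[.048,.12],ldgoal=[-.045,0]).items(): print(n,v[:2]+R@q)
# rack top and other objects from cloud
def comp(name,x0,x1,y0,y1,z0,z1):
    k=(W[...,0]>x0)&(W[...,0]<x1)&(W[...,1]>y0)&(W[...,1]<y1)&(W[...,2]>z0)&(W[...,2]<z1)
    Q=W[k]
    if len(Q)<5: print(name,len(Q));return
    rr=cv2.minAreaRect((Q[:,:2]*1000).astype(np.float32));print(name,len(Q),np.array(rr[0]).round(1),np.array(rr[1]).round(1),round(rr[2],1),'z',np.median(Q[:,2]).round(4))
comp('rack',.38,.55,-.12,.03,.035,.05)
comp('dish',.38,.52,.13,.26,.02,.04)
comp('tallcap',.38,.52,.28,.45,.135,.16)
comp('tallbody',.38,.52,.28,.45,.03,.11)
comp('shortcap',.36,.5,-.42,-.24,.1,.12)
comp('shortbody',.36,.5,-.42,-.24,.03,.08)
comp('ld',.53,.64,.3,.42,.009,.02)
comp('sd',.53,.60,-.39,-.29,.007,.02)
comp('timer',.66,.78,.03,.18,.01,.03)
comp('stand',.6,.75,.23,.37,.02,.045)
d=np.load('w1d.npy');print(np.mean(d==0))
E
```

```text
mat rect ((487.3031005859375, 78.0369873046875), (256.42535400390625, 362.914794921875), 5.183051586151123)
[[ 0.3432  0.2472]
 [ 0.376  -0.1143]
 [ 0.6314 -0.0911]
 [ 0.5986  0.2703]]
fit [0.49   0.0802 0.0945] 5.4122803093189935 0.001690109980060986
r [ 0.4565 -0.0435]
d [0.4339 0.1954]
tallgoal [ 0.5491 -0.0347]
shortgoal [0.5265 0.2042]
ldgoal [0.4452 0.076 ]
rack 132 [458.8 -71.4] [16.5 52.1] 68.0 z 0.0451
dish 396 [435.6 196.9] [71.5 71.9] 0.1 z 0.0321
tallcap 553 [441.9 367.5] [29.6 30.9] 33.3 z 0.1486
tallbody 911 [428.1 360.9] [36.8 69.5] 29.7 z 0.0754
shortcap 103 [ 435.4 -308.2] [ 7.7 25. ] 82.4 z 0.1046
shortbody 1055 [ 424.  -304.8] [64.3 32.2] 34.9 z 0.0569
ld 688 [576.2 359.5] [59.7 49.9] 55.0 z 0.0151
sd 292 [ 556.  -338.2] [33.7 34.4] 9.6 z 0.0112
timer 852 [714.3 103.9] [58.  66.2] 18.1 z 0.0144
stand 598 [686.5 289. ] [51.9 66.8] 16.0 z 0.0341
0.00391015625
```

```bash
python3 - <<'E'
from h import *
np.set_printoptions(precision=4,suppress=True)
from scipy.optimize import least_squares
Ws=[np.load('w1W.npy').reshape(-1,3)]
for n in ['scene','side']:
    im,d,c=shot(n); Ws.append(cloud(d,c).reshape(-1,3))
def fit(name,cx,cy,a,b,z0,z1):
    Q=[]
    for W in Ws:
        k=(abs(W[:,0]-cx)<.055)&(abs(W[:,1]-cy)<.055)&(W[:,2]>z0)&(W[:,2]<z1); Q.append(W[k][:,:2])
        if k.sum(): print(k.sum(),W[k].min(0),W[k].max(0))
    Q=np.vstack(Q)
    best=[]
    for y0 in np.arange(-90,90,15):
        def f(v):
            q=(Q-v[:2])@np.array([[np.cos(v[2]),-np.sin(v[2])],[np.sin(v[2]),np.cos(v[2])]])
            n=3; r=((abs(q[:,0])/(a/2))**n+(abs(q[:,1])/(b/2))**n+1e-9)**(1/n); return (r-1)*.027
        s=least_squares(f,[cx,cy,np.radians(y0)],loss='soft_l1',f_scale=.002); best.append((round(s.cost*1e6,1),s.x[0],s.x[1],(np.degrees(s.x[2])+90)%180-90))
    best.sort();print(name);[print(np.array(x)) for x in best[:12:2]]
fit('tall',.442,.3675,.050,.062,.02,.105)
fit('short',.435,-.323,.047,.058,.02,.078)
E
```

```text
911 [0.4125 0.3352 0.0204] [0.4604 0.3964 0.105 ]
1317 [0.4138 0.345  0.0201] [0.4678 0.4031 0.1049]
358 [0.4139 0.3269 0.0204] [0.4714 0.3817 0.105 ]
tall
[2935.1       0.4429    0.3684  -13.1183]
[2935.1       0.4429    0.3684  -13.1186]
[2935.1       0.4429    0.3684  -13.1187]
[2935.1       0.4429    0.3684  -13.1193]
[2935.1       0.4429    0.3684  -13.1194]
[13938.6        0.4454     0.3635    67.4768]
1186 [ 0.4066 -0.3363  0.02  ] [ 0.4588 -0.2866  0.078 ]
327 [ 0.4106 -0.3389  0.0201] [ 0.4635 -0.284   0.0778]
370 [ 0.4099 -0.3541  0.0202] [ 0.4559 -0.3021  0.0778]
short
[2988.4       0.4338   -0.3189   -8.1732]
[2988.4       0.4338   -0.3189   -8.173 ]
[2988.4       0.4338   -0.3189   -8.1728]
[2988.4       0.4338   -0.3189   -8.1727]
[2988.4       0.4338   -0.3189   -8.1727]
[2988.4       0.4338   -0.3189   -8.1711]
```

>>> move_arm --plan "-0.0105 0.057 0 0 0 0 0.085; -0.0105 0.057 0 0 0 0 0.085; -0.0105 0.057 0 0 0 0 0.085; -0.0105 0.057 0 0 0 0.18 0.085; 0 0 0.016 0 0 0.18 0.085; 0 0 0.016 0 0 0.18 0.085; 0 0 0.016 0 0 0.18 0.085; 0 0 0.016 0 0 0.18 0.085; 0 0 0.016 0 0 0.18 0.085; 0 0 0.016 0 0 0.18 0.085; 0 0 0.016 0 0 0.18 0.085; 0 0 0.016 0 0 0.18 0.085" --grip_force 35

```text
time_s: 4.6
position: [0.4428, 0.368, 0.2627]
tool_rot: [[0.055, 0.998, -0.0], [0.998, -0.055, -0.0], [-0.0, -0.0, -1.0]]
ft_force: [-0.5, -0.5, 0.3]
grip_width: 0.0851
gripper_force: 0.0
```

```bash
python3 - <<'E'
from h import *
delta([.443,.368,.08],-13)
im,d,c=shot('wrist');print([(np.round(x['pixel']),round(x['conf'],2), atz(c,x['pixel'],0)[:2]) for x in pinpoint('wrist','tall_bottle')[:4]])
W=cloud(d,c);k=(abs(W[...,0]-.443)<.04)&(abs(W[...,1]-.368)<.04)&(W[...,2]>.14)&(W[...,2]<.16);Q=W[k];print(k.sum(),cv2.minAreaRect((Q[:,:2]*1000).astype(np.float32)),Q[:,2].max())
E
```

```text
at [0.4428 0.368  0.2627] yaw -3.16 q6 31.1 | shift [0.     0.0003 0.1827] turn z 0.1718 norm 0.183 t 4.6
[(array([318., 160.]), 0.59, array([0.43789658, 0.36643656]))]
982 ((441.1869812011719, 368.8760681152344), (31.24029541015625, 29.814725875854492), 30.465084075927734) 0.14854738150276522
```

>>> move_arm --plan "0 -0.0005 0.03 0 0 0.172 0.085; 0 0 0.04 0 0 0 0.085; 0 0 0.04 0 0 0 0.085; 0 0 0.04 0 0 0 0.085; 0 0 0.022 0 0 0 0.085; 0 0 0.0105 0 0 0 0.085; 0 0 0 0 0 0 0.085; 0 0 0 0 0 0 0.03; 0 0 0 0 0 0 0.03; 0 0 0 0 0 0 0.03; 0 0 0 0 0 0 0.03; 0 0 0 0 0 0 0.03" --grip_force 35

```text
time_s: 6.2
position: [0.4428, 0.3682, 0.0819]
tool_rot: [[0.219, 0.976, 0.002], [0.976, -0.219, 0.001], [0.001, 0.002, -1.0]]
ft_force: [0.5, -0.9, 6.4]
grip_width: 0.0488
gripper_force: 36.9
```

```bash
python3 - <<'E'
from h import *
delta([.549,-.0347,.20],5.4)
E
```

```text
at [0.4428 0.3682 0.0819] yaw -12.65 q6 40.6 | shift [-0.3697  0.1921 -0.1183] turn z -0.3151 norm 0.433 t 6.2
```

>>> move_arm --plan "0 0 -0.03 0 0 0 0.03; 0 0 -0.045 0 0 0 0.03; 0 0 -0.045 0 0 0 0.03; -0.02 0.01 0 0 0 0 0.03; -0.05 0.026 0 0 0 0 0.03; -0.05 0.026 0 0 0 0 0.03; -0.05 0.026 0 0 0 0 0.03; -0.05 0.026 0 0 0 0 0.03; -0.05 0.026 0 0 0 0 0.03; -0.05 0.026 0 0 0 0 0.03; -0.05 0.026 0 0 0 -0.15 0.03; 0 0 0 0 0 -0.165 0.03"

```text
time_s: 7.7
position: [0.5489, -0.0386, 0.2001]
tool_rot: [[-0.094, 0.996, -0.001], [0.996, 0.094, -0.0], [-0.0, -0.001, -1.0]]
ft_force: [0.8, 0.7, -1.9]
grip_width: 0.0486
gripper_force: 37.5
```

```bash
python3 - <<'E'
from h import *
delta([.549,-.0347,.0855],5.4); s=env.observe();print(s['ft_force'],s['grip_width'])
for n in ['side','wrist']:
    im,d,c=shot(n,n+'2.png');W=cloud(d,c)
    k=(abs(W[...,0]-.55)<.07)&(abs(W[...,1]+.03)<.08)&(W[...,2]>.08)&(W[...,2]<.3)
    p=s['position']; q=(abs(W[...,0]-p[0])<.045)&(abs(W[...,1]-p[1])<.045)&(W[...,2]>.06)&(W[...,2]<.17); Q=W[q]
    print(n,q.sum(),Q.min(0),Q.max(0))
i=cv2.imread('pics/side2.png');cv2.imwrite('pics/side2c.png',cv2.resize(i[80:280,220:420],None,fx=2.5,fy=2.5))
E
```

```text
at [ 0.5489 -0.0386  0.2001] yaw 5.42 q6 -21.8 | shift [0.0039 0.0006 0.1146] turn z 0.0004 norm 0.115 t 7.7
[ 0.80599379  0.74674603 -1.88828886] 0.04862513953603117
side 341 [ 0.52057144 -0.07574416  0.11829031] [ 0.57260324 -0.01734394  0.16960826]
wrist 1068 [ 0.51978674 -0.01674404  0.12114934] [ 0.56885763 -0.00286764  0.16995842]
```

View pics/side2c.png

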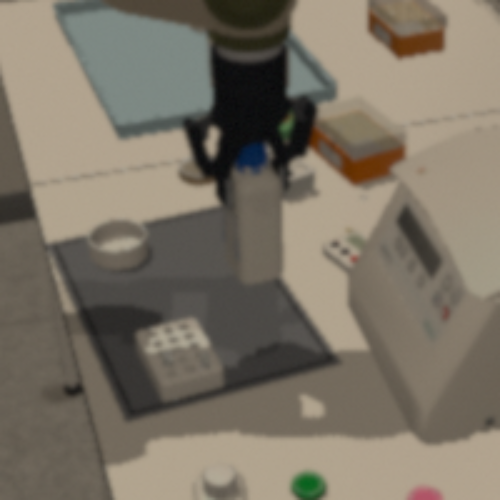

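>>> move_arm --plan "0.004 0.0005 0.04 0 0 0 0.03; 0 0 0.04 0 0 0 0.03; 0 0 0.02 0 0 0 0.03; 0 0 0.01 0 0 0 0.03; 0 0 0.005 0 0 0 0.03; 0 0 0 0 0 0 0.03; 0 0 0 0 0 0 0.07; 0 0 0 0 0 0 0.075; 0 0 0 0 0 0 0.075; 0 0 -0.03 0 0 0 0.075; 0 0 -0.05 0 0 0 0.075; 0 0 -0.05 0 0 0 0.085"

```text
time_s: 9.3
position: [0.5484, -0.031, 0.2175]
tool_rot: [[-0.094, 0.996, -0.0], [0.996, 0.094, -0.0], [0.0, -0.0, -1.0]]
ft_force: [1.1, 0.1, -0.2]
grip_width: 0.085
gripper_force: 0.0
```

```bash
python3 - <<'E'
from h import *
np.set_printoptions(precision=4,suppress=True)
for n in ['side','wrist']:
    im,d,c=shot(n,n+'3.png');W=cloud(d,c)
    q=(abs(W[...,0]-.549)<.04)&(abs(W[...,1]+.035)<.04)&(W[...,2]>.135)&(W[...,2]<.17); Q=W[q]
    if len(Q)>5: print(n,len(Q),cv2.minAreaRect((Q[:,:2]*1000).astype(np.float32)),Q[:,2].max())
    q=(abs(W[...,0]-.549)<.05)&(abs(W[...,1]+.035)<.05)&(W[...,2]>.02)&(W[...,2]<.11); Q=W[q]
    if len(Q)>5: print(n,len(Q),Q.min(0),Q.max(0),cv2.minAreaRect((Q[:,:2]*1000).astype(np.float32)))
delta([.434,-.319,.20],-8)
E
```

```text
side 117 ((548.8558349609375, -33.82611083984375), (30.518497467041016, 29.437442779541016), 73.70858764648438) 0.15553442937034365
side 582 [ 0.5211 -0.0689  0.0201] [ 0.5755 -0.009   0.11  ] ((538.3102416992188, -46.74226760864258), (40.6998405456543, 70.608154296875), 52.03795623779297)
wrist 1469 ((547.60986328125, -29.426576614379883), (31.463579177856445, 30.951345443725586), 59.198158264160156) 0.1511251880972124
wrist 643 [ 0.5208 -0.0517  0.0203] [0.5735 0.0023 0.1099] ((547.3125610351562, -25.928972244262695), (50.14216995239258, 54.44316482543945), 4.837854385375977)
at [ 0.5505 -0.0315  0.2214] yaw 5.39 q6 -21.0 | shift [-0.2752 -0.1432  0.021 ] turn z 0.2337 norm 0.311 t 9.4
```

>>> move_arm --plan "-0.035 -0.018 0 0 0 0 0.085; -0.048 -0.025 0 0 0 0 0.085; -0.048 -0.025 0 0 0 0 0.085; -0.048 -0.025 0 0 0 0 0.085; -0.048 -0.025 0 0 0 0 0.085; -0.048 -0.025 0 0 0 0.117 0.085; 0 0 0 0 0 0.117 0.085; 0 0 0 0 0 0 0.085"

```text
time_s: 10.4
position: [0.4317, -0.3185, 0.2153]
tool_rot: [[0.14, 0.99, -0.001], [0.99, -0.14, 0.001], [0.001, -0.001, -1.0]]
ft_force: [0.1, 0.5, -0.5]
grip_width: 0.085
gripper_force: 0.0
```

```bash
python3 - <<'E'
from h import *
np.set_printoptions(precision=4,suppress=True)
im,d,c=shot('wrist','w4.png');W=cloud(d,c)
print([(np.round(x['pixel']),round(x['conf'],2), atz(c,x['pixel'],0)[:2]) for x in pinpoint('wrist','short_bottle')[:4]])
for a,b in [(.1,.13),(.02,.08)]:
    q=(abs(W[...,0]-.434)<.045)&(abs(W[...,1]+.319)<.045)&(W[...,2]>a)&(W[...,2]<b); Q=W[q]
    print(len(Q),cv2.minAreaRect((Q[:,:2]*1000).astype(np.float32)),Q.max(0))
delta([.434,-.319,.047],-8)
E
```

```text
[(array([320., 169.]), 0.97, array([ 0.4314, -0.3209]))]
972 ((435.5386962890625, -319.030517578125), (28.778274536132812, 29.17228889465332), 69.09586334228516) [ 0.4507 -0.3044  0.1136]
376 ((437.93743896484375, -293.1081848144531), (9.143172264099121, 44.31636428833008), 88.8790054321289) [ 0.46   -0.2883  0.08  ]
at [ 0.4322 -0.3178  0.2156] yaw -7.85 q6 -41.1 | shift [-0.001   0.002   0.1686] turn z 0.0026 norm 0.169 t 10.5
```

View pics/w4.png

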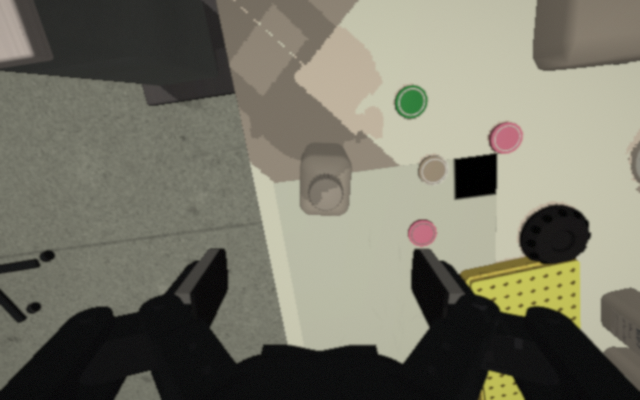

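>>> move_arm --plan "-0.001 0.003 0.035 0 0 0 0.085; 0 0 0.04 0 0 0 0.085; 0 0 0.04 0 0 0 0.085; 0 0 0.035 0 0 0 0.085; 0 0 0.018 0 0 0 0.085; 0 0 0 0 0 0 0.085; 0 0 0 0 0 0 0.03; 0 0 0 0 0 0 0.03; 0 0 0 0 0 0 0.03; 0 0 0 0 0 0 0.03; 0 0 0 0 0 0 0.03" --grip_force 30

```text
time_s: 11.88
position: [0.4354, -0.32, 0.0488]
tool_rot: [[0.139, 0.99, 0.002], [0.99, -0.139, -0.001], [-0.001, 0.002, -1.0]]
ft_force: [1.4, 0.7, 6.7]
grip_width: 0.0456
gripper_force: 31.8
```

```bash
python3 - <<'E'
from h import *
delta([.5265,.2042,.20],5.4)
E
```

```text
at [ 0.4354 -0.32    0.0488] yaw -8.01 q6 -40.9 | shift [ 0.5316  0.0174 -0.1518] turn z -0.2341 norm 0.553 t 11.88
```

>>> move_arm --plan "0 0 -0.03 0 0 0 0.03; 0 0 -0.05 0 0 0 0.03; 0 0 -0.05 0 0 0 0.03; 0 0 -0.05 0 0 0 0.03; 0.025 0 0 0 0 0 0.03; 0.05 0.0015 0 0 0 0 0.03; 0.055 0.002 0 0 0 0 0.03; 0.055 0.002 0 0 0 0 0.03; 0.055 0.002 0 0 0 0 0.03; 0.055 0.002 0 0 0 0 0.03; 0.055 0.002 0 0 0 0 0.03; 0.055 0.002 0 0 0 0 0.03"

```text
time_s: 13.38
position: [0.5038, 0.0819, 0.2267]
tool_rot: [[0.139, 0.99, -0.002], [0.99, -0.139, 0.0], [-0.0, -0.002, -1.0]]
ft_force: [1.1, -0.5, -0.7]
grip_width: 0.0462
gripper_force: 31.4
```

>>> move_arm --plan "0.05 0.002 0 0 0 0 0.03; 0.045 0.002 0 0 0 0 0.03; 0.03 0.001 0.01 0 0 0 0.03; 0 0 0.02 0 0 -0.1 0.03; 0 0 0.03 0 0 -0.134 0.03; 0 0 0.02 0 0 0 0.03; 0 0 0 0 0 0 0.03"

```text
time_s: 14.25
position: [0.5255, 0.2028, 0.1457]
tool_rot: [[-0.094, 0.996, -0.005], [0.996, 0.094, -0.001], [-0.0, -0.005, -1.0]]
ft_force: [-0.2, -0.2, -1.1]
grip_width: 0.0461
gripper_force: 31.3
```

```bash
python3 - <<'E'
from h import *
np.set_printoptions(precision=4,suppress=True)
delta([.5265,.2042,.0525],5.4)
im,d,c=shot('side');W=cloud(d,c);p=env.observe()['position']
q=(abs(W[...,0]-p[0])<.045)&(abs(W[...,1]-p[1])<.045)&(W[...,2]>.05)&(W[...,2]<p[2]+.02); Q=W[q]; print(q.sum(),Q.min(0),Q.max(0))
im,d,c=shot('wrist');W=cloud(d,c)
q=(abs(W[...,0]-.4345)<.06)&(abs(W[...,1]-.196)<.06)&(W[...,2]>.02)&(W[...,2]<.045); Q=W[q]; print('wd',q.sum(),cv2.minAreaRect((Q[:,:2]*1000).astype(np.float32)))
E
```

```text
at [0.5255 0.2028 0.1457] yaw 5.4 q6 3.7 | shift [0.0014 0.0017 0.0932] turn z 0.0 norm 0.093 t 14.25
365 [0.4887 0.1674 0.0971] [0.5613 0.2234 0.1669]
wd 1893 ((437.6654052734375, 196.95286560058594), (72.77125549316406, 72.36370849609375), 27.203916549682617)
```

>>> move_arm --plan "0.002 0.003 0.03 0 0 0 0.03; 0 0 0.03 0 0 0 0.03; 0 0 0.02 0 0 0 0.03; 0 0 0.009 0 0 0 0.03; 0 0 0.0045 0 0 0 0.03; 0 0 0 0 0 0 0.03; 0 0 0 0 0 0 0.06; 0 0 0 0 0 0 0.07; 0 0 0 0 0 0 0.07; 0 0 -0.03 0 0 0 0.075; 0 0 -0.045 0 0 0 0.075; 0 0 -0.045 0 0 0 0.085"

```text
time_s: 15.85
position: [0.5298, 0.2048, 0.1757]
tool_rot: [[-0.094, 0.996, -0.0], [0.996, 0.094, -0.0], [-0.0, -0.0, -1.0]]
ft_force: [0.1, 0.7, -0.4]
grip_width: 0.0848
gripper_force: 0.0
```

```bash
python3 - <<'E'
from h import *
np.set_printoptions(precision=4,suppress=True)
im,d,c=shot('wrist','w5.png');W=cloud(d,c)
q=(abs(W[...,0]-.528)<.045)&(abs(W[...,1]-.205)<.045)&(W[...,2]>.1)&(W[...,2]<.13); Q=W[q]; print('cap',q.sum(),cv2.minAreaRect((Q[:,:2]*1000).astype(np.float32)),Q.max(0))
q=(abs(W[...,0]-.58)<.06)&(abs(W[...,1]-.357)<.06)&(W[...,2]>.009)&(W[...,2]<.02); Q=W[q]; print('ld',q.sum(),cv2.minEnclosingCircle((Q[:,:2]*1000).astype(np.float32)))
print([(np.round(x['pixel']),round(x['conf'],2), atz(c,x['pixel'],0)[:2]) for x in pinpoint('wrist','large_dish')[:4]])
delta([.58,.357,.20],5.4)
E
```

```text
cap 2272 ((533.1155395507812, 206.72113037109375), (36.43117904663086, 44.785648345947266), 2.7230520248413086) [0.5518 0.2292 0.1226]
ld 3138 ((580.9830932617188, 335.3144226074219), 70.16585540771484)
[(array([392.,  17.]), 0.93, array([0.5854, 0.3587]))]
at [0.5318 0.2052 0.1793] yaw 5.4 q6 3.8 | shift [ 0.1466  0.0625 -0.02  ] turn z -0.0 norm 0.161 t 15.95
```

View pics/w5.png

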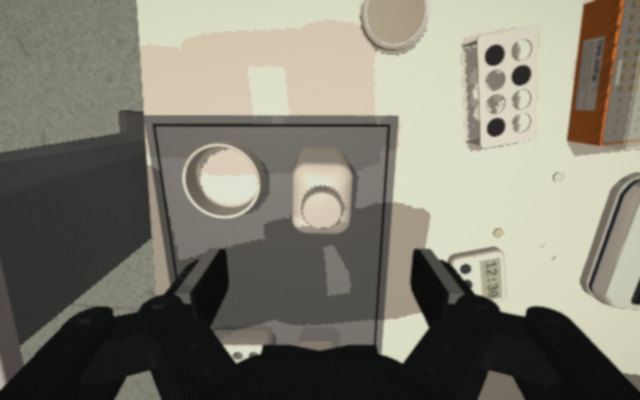

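>>> move_arm --plan "0.04 0.015 0 0 0 0 0.085; 0.055 0.02 0 0 0 0 0.085; 0.052 0.0155 0 0 0 0 0.085; 0 0 0.04 0 0 0 0.085; 0 0 0 0 0 0 0.085"

```text
time_s: 16.58
position: [0.5647, 0.3556, 0.1306]
tool_rot: [[-0.095, 0.995, -0.007], [0.996, 0.095, -0.003], [-0.002, -0.007, -1.0]]
ft_force: [-0.3, -0.0, -0.1]
grip_width: 0.0849
gripper_force: 0.0
```

```bash
cat >> h.py <<'E'
def disc(W,x,y,z0,z1,r=.05):
    m=((np.hypot(W[...,0]-x,W[...,1]-y)<r)&(W[...,2]>z0)&(W[...,2]<z1)).astype(np.uint8)
    n,l,st,ce=cv2.connectedComponentsWithStats(m);k=1+np.argmax(st[1:,4]);Q=W[l==k]
    a=cv2.minAreaRect((Q[:,:2]*1000).astype(np.float32));print('disc',len(Q),a,'z',np.median(Q[:,2]).round(4));return a
E
python3 - <<'E'
from h import *
im,d,c=shot('wrist','w6.png');W=cloud(d,c)
disc(W,.582,.357,.011,.02)
print([(np.round(x['pixel']),round(x['conf'],2), atz(c,x['pixel'],0)[:2]) for x in pinpoint('wrist','large_dish')[:4]])
delta([.582,.357,.001],5.4)
E
```

```text
disc 3680 ((581.7360229492188, 357.60205078125), (58.74806213378906, 59.15700149536133), 36.433197021484375) z 0.0177
[(array([338., 186.]), 0.97, array([0.58115048, 0.35584558]))]
at [0.5666 0.3555 0.1349] yaw 5.36 q6 16.6 | shift [0.     0.0155 0.1339] turn z -0.0008 norm 0.135 t 16.68
```

>>> move_arm --plan "0.002 0.015 0.03 0 0 0 0.085; 0 0 0.04 0 0 0 0.085; 0 0 0.035 0 0 0 0.085; 0 0 0 0 0 0 0.085; 0 0 0 0 0 0 0.085"

```text
time_s: 17.3
position: [0.5825, 0.3595, 0.0321]
tool_rot: [[-0.093, 0.996, 0.004], [0.996, 0.093, 0.002], [0.001, 0.004, -1.0]]
ft_force: [0.0, 0.4, 0.3]
grip_width: 0.085
gripper_force: 0.0
```

```bash
python3 - <<'E'
from h import *
delta([.5815,.357,.001],5.4)
E
```

```text
at [0.5825 0.3595 0.0321] yaw 5.36 q6 16.4 | shift [-0.0024 -0.0013  0.0311] turn z -0.0008 norm 0.031 t 17.3
```

>>> move_arm --plan "-0.002 -0.001 0.015 0 0 0 0.085; 0 0 0.011 0 0 0 0.085; 0 0 0.004 0 0 0 0.085; 0 0 0 0 0 0 0.085; 0 0 0 0 0 0 0.05; 0 0 0 0 0 0 0.05; 0 0 0 0 0 0 0.05; 0 0 0 0 0 0 0.05" --grip_force 20

```text
time_s: 18.3
position: [0.5806, 0.3574, -0.0001]
tool_rot: [[-0.094, 0.996, 0.001], [0.996, 0.094, 0.0], [0.0, 0.001, -1.0]]
ft_force: [-1.5, -1.0, 5.3]
grip_width: 0.0591
gripper_force: 21.9
```

```bash
python3 - <<'E'
from h import *
delta([.4465,.076,.12],5.4)
E
```

```text
at [ 5.806e-01  3.574e-01 -1.000e-04] yaw 5.39 q6 16.3 | shift [-0.2675 -0.1598 -0.1203] turn z -0.0002 norm 0.334 t 18.3
```

>>> move_arm --plan "0 0 -0.03 0 0 0 0.05; 0 0 -0.05 0 0 0 0.05; 0 0 -0.05 0 0 0 0.05; 0 0 -0.05 0 0 0 0.05; -0.0275 -0.0158 0 0 0 0 0.05; -0.048 -0.0288 0 0 0 0 0.05; -0.048 -0.0288 0 0 0 0 0.05; -0.048 -0.0288 0 0 0 0 0.05; -0.048 -0.0288 0 0 0 0 0.05; -0.048 -0.0288 0 0 0 0 0.05; 0 0 0.03 0 0 0 0.05; 0 0 0 0 0 0 0.05"

```text
time_s: 19.8
position: [0.4454, 0.0756, 0.1482]
tool_rot: [[-0.093, 0.996, -0.004], [0.996, 0.093, 0.0], [0.001, -0.004, -1.0]]
ft_force: [-0.4, -0.3, 0.3]
grip_width: 0.0588
gripper_force: 21.9
```

```bash
python3 - <<'E'
from h import *
im,d,c=shot('wrist','w7.png');W=cloud(d,c);print(env.observe()['grip_width'])
disc(W,.436,.197,.02,.045,.055)
disc(W,.457,-.045,.03,.055,.07)
im,d,c=shot('side','side7.png');W=cloud(d,c)
disc(W,.436,.197,.02,.045,.055)
disc(W,.457,-.045,.03,.055,.07)
disc(W,.4465,.076,.13,.19,.04)
delta([.446,.076,.0033],5.4)
E
```

```text
0.058995555219738295
disc 1350 ((438.25067138671875, 191.52976989746094), (72.20414733886719, 62.476253509521484), 5.557268142700195) z 0.0334
disc 1608 ((462.7907409667969, -71.03431701660156), (72.35150909423828, 39.552818298339844), 9.886393547058105) z 0.0314
disc 199 ((436.8826599121094, 194.4164276123047), (71.3219223022461, 76.9480209350586), 11.83867359161377) z 0.028
disc 357 ((458.9136657714844, -46.26044845581055), (70.72975158691406, 101.5662612915039), 4.970354080200195) z 0.0316
disc 355 ((445.0482177734375, 71.56871795654297), (67.08038330078125, 59.068302154541016), 40.98052978515625) z 0.1648
at [0.4467 0.0762 0.1498] yaw 5.42 q6 -10.8 | shift [-1.000e-04 -7.000e-04  1.465e-01] turn z 0.0003 norm 0.146 t 19.9
```

View pics/w7.png

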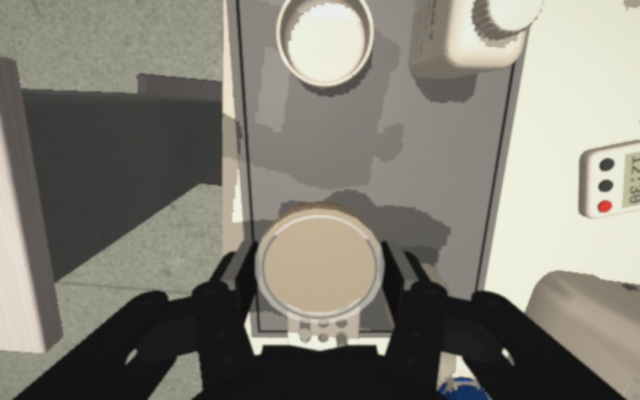

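>>> move_arm --plan "0 0.001 0.04 0 0 0 0.05; 0 0 0.05 0 0 0 0.05; 0 0 0.035 0 0 0 0.05; 0 0 0.013 0 0 0 0.05; 0 0 0.008 0 0 0 0.05; 0 0 0 0 0 0 0.05; 0 0 0 0 0 0 0.05; 0 0 0 0 0 0 0.075; 0 0 0 0 0 0 0.075; 0 0 0 0 0 0 0.075; 0 0 -0.03 0 0 0 0.08; 0 0 -0.05 0 0 0 0.085"

```text
time_s: 21.4
position: [0.4466, 0.076, 0.0834]
tool_rot: [[-0.094, 0.996, -0.004], [0.996, 0.094, 0.0], [0.001, -0.004, -1.0]]
ft_force: [0.6, 0.2, 0.8]
grip_width: 0.0852
gripper_force: 0.0
```

```bash
python3 - <<'E'
from h import *
im,d,c=shot('wrist','w8.png');W=cloud(d,c)
disc(W,.4475,.0755,.012,.03)
print([(np.round(x['pixel']),round(x['conf'],2), atz(c,x['pixel'],.003)[:2]) for x in pinpoint('wrist','large_dish')[:4]])
im,d,c=shot('side');W=cloud(d,c); disc(W,.4475,.0755,.01,.03)
delta([.556,-.34,.22],5.4)
E
```

```text
disc 5389 ((450.1533203125, 75.87002563476562), (59.452362060546875, 58.901641845703125), 75.71943664550781) z 0.0242
[(array([321., 204.]), 0.91, array([0.45032792, 0.07375057]))]
disc 238 ((447.7706604003906, 72.79975128173828), (58.597347259521484, 62.28077697753906), 2.6382365226745605) z 0.0183
at [0.4484 0.076  0.0851] yaw 5.39 q6 -10.7 | shift [-0.4244  0.0687 -0.1342] turn z -0.0002 norm 0.45 t 21.55
```

>>> move_arm --plan "0 0 -0.035 0 0 0 0.085; 0 0 -0.05 0 0 0 0.085; 0 0 -0.05 0 0 0 0.085; -0.03 0.005 0 0 0 0 0.085; -0.05 0.008 0 0 0 0 0.085; -0.05 0.008 0 0 0 0 0.085; -0.05 0.008 0 0 0 0 0.085; -0.05 0.008 0 0 0 0 0.085; -0.05 0.008 0 0 0 0 0.085; -0.05 0.008 0 0 0 0 0.085; -0.05 0.008 0 0 0 0 0.085; -0.044 0.0077 0.03 0 0 0 0.085"

```text
time_s: 23.05
position: [0.5563, -0.342, 0.1881]
tool_rot: [[-0.093, 0.996, 0.002], [0.996, 0.093, -0.002], [-0.002, 0.002, -1.0]]
ft_force: [-0.1, 0.7, -0.3]
grip_width: 0.085
gripper_force: 0.0
```

>>> move_arm --plan "0 0 0.03 0 0 0 0.06; 0 0 0.03 0 0 0 0.06; 0 0 0 0 0 0 0.06; 0 0 0 0 0 0 0.06"

```text
time_s: 23.55
position: [0.5559, -0.3398, 0.1289]
tool_rot: [[-0.094, 0.996, 0.001], [0.996, 0.094, -0.001], [-0.001, 0.001, -1.0]]
ft_force: [0.7, 0.2, -0.0]
grip_width: 0.0598
gripper_force: 0.0
```

```bash
python3 - <<'E'
from h import *
im,d,c=shot('wrist','w9.png');W=cloud(d,c)
disc(W,.557,-.34,.007,.02,.03)
print([(np.round(x['pixel']),round(x['conf'],2), atz(c,x['pixel'],0)[:2]) for x in pinpoint('wrist','small_dish')[:5]])
im2,d,c=shot('side');W=cloud(d,c); disc(W,.557,-.34,.006,.02,.03)
delta([.557,-.34,.001],5.4)
E
```

```text
disc 1225 ((558.695068359375, -338.68902587890625), (34.01498031616211, 34.1795654296875), 47.9974365234375) z 0.0116
[(array([324., 182.]), 0.96, array([ 0.55869567, -0.33582331])), (array([308.,  93.]), 0.73, array([ 0.53801588, -0.26199612])), (array([299., 258.]), 0.7, array([ 0.54198563, -0.41363906])), (array([416., 166.]), 0.64, array([ 0.63796375, -0.31390204]))]
disc 152 ((558.1538696289062, -341.3806457519531), (32.83363723754883, 33.62858963012695), 86.74624633789062) z 0.0114
at [ 0.556  -0.3399  0.1296] yaw 5.39 q6 -47.2 | shift [-0.      0.0008  0.1286] turn z -0.0001 norm 0.129 t 23.7
```

View pics/w9.png

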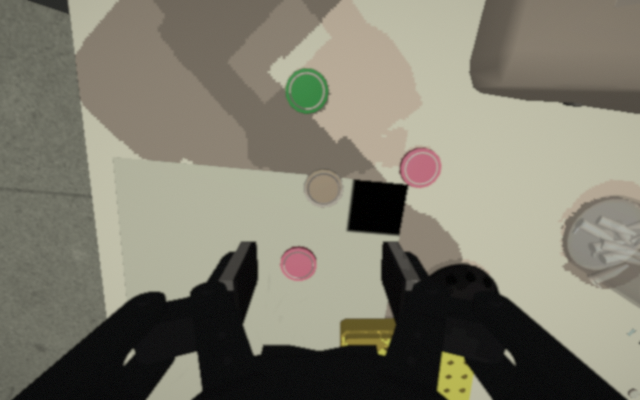

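>>> move_arm --plan "0.0005 0.0023 0 0 0 -0.174 0.06; 0 0 0.02 0 0 -0.174 0.06; 0 0 0.02 0 0 -0.174 0.06; 0 0 0.03 0 0 -0.174 0.06; 0 0 0.025 0 0 -0.174 0.06; 0 0 0 0 0 0 0.06; 0 0 0 0 0 0 0.06"

```text
time_s: 24.58
position: [0.5584, -0.3395, 0.0349]
tool_rot: [[-0.82, 0.573, 0.002], [0.573, 0.82, -0.002], [-0.002, -0.0, -1.0]]
ft_force: [-0.1, -0.0, -0.2]
grip_width: 0.06
gripper_force: 0.0
```

```bash
python3 - <<'E'
from h import *
delta([.5582,-.3395,.001],55)
im,d,c=shot('wrist');W=cloud(d,c); disc(W,.558,-.34,.007,.02,.025)
k=(abs(W[...,0]-.61)<.006)&(abs(W[...,1]+.355)<.006);print('square z',np.nanmedian(W[k][:,2]))
E
```

```text
at [ 0.5584 -0.3395  0.0349] yaw 55.05 q6 -96.7 | shift [ 0.0002 -0.0002  0.0339] turn z 0.0008 norm 0.034 t 24.57
disc 2653 ((557.9129028320312, -338.5584411621094), (33.756568908691406, 34.89860153198242), 54.47282028198242) z 0.0113
square z 0.002300212265690155
```

>>> move_arm --plan "0 0 0.016 0 0 0 0.06; 0 0 0.012 0 0 0 0.06; 0 0 0.0045 0 0 0 0.06; 0 0 0 0 0 0 0.06; 0 0 0 0 0 0 0.025; 0 0 0 0 0 0 0.025; 0 0 0 0 0 0 0.025; 0 0 0 0 0 0 0.025; 0 0 0 0 0 0 0.025" --grip_force 20

```text
time_s: 25.75
position: [0.5581, -0.3392, 0.0014]
tool_rot: [[-0.821, 0.57, 0.001], [0.57, 0.821, -0.001], [-0.001, -0.0, -1.0]]
ft_force: [-0.4, -0.6, 4.7]
grip_width: 0.0339
gripper_force: 20.3
```

```bash
python3 - <<'E'
from h import *
delta([.448,.0755,.12],55)
E
```

```text
at [ 0.5581 -0.3392  0.0014] yaw 55.23 q6 -96.9 | shift [ 0.3267  0.2779 -0.119 ] turn z 0.0041 norm 0.445 t 25.75
```

>>> move_arm --plan "0 0 -0.03 0 0 0 0.025; 0 0 -0.05 0 0 0 0.025; 0 0 -0.05 0 0 0 0.025; 0 0 -0.05 0 0 0 0.025; 0.0257 0.0209 0 0 0 0 0.025; 0.043 0.0367 0 0 0 0 0.025; 0.043 0.0367 0 0 0 0 0.025; 0.043 0.0367 0 0 0 0 0.025; 0.043 0.0367 0 0 0 0 0.025; 0.043 0.0367 0 0 0 0 0.025; 0.043 0.0367 0 0 0 0 0.025; 0.043 0.0367 0 0 0 0 0.025"

```text
time_s: 27.25
position: [0.447, 0.0772, 0.1807]
tool_rot: [[-0.821, 0.571, -0.0], [0.571, 0.821, 0.0], [0.0, -0.0, -1.0]]
ft_force: [0.4, 0.5, 1.1]
grip_width: 0.0338
gripper_force: 20.1
```

>>> move_arm --plan "0 0 0.03 0 0 0 0.025; 0 0 0.05 0 0 0 0.025; 0 0 0.02 0 0 0 0.025; 0 0 0 0 0 0 0.025; 0 0 0 0 0 0 0.025"

```text
time_s: 27.88
position: [0.4483, 0.0755, 0.0816]
tool_rot: [[-0.821, 0.57, 0.001], [0.57, 0.821, -0.0], [-0.001, 0.001, -1.0]]
ft_force: [-0.6, 0.2, 0.7]
grip_width: 0.0338
gripper_force: 20.1
```

```bash
python3 - <<'E'
from h import *
im,d,c=shot('wrist','w10.png');W=cloud(d,c)
disc(W,.448,.0755,.012,.03)
v,u=np.where((np.hypot(W[...,0]-.448,W[...,1]-.0755)<.03)&(W[...,2]>.06)&(W[...,2]<.11));print(len(u))
im2,d,c=shot('side'); W=cloud(d,c);disc(W,.448,.0755,.012,.03)
delta([.448,.0757,.0200],55); print(env.observe()['grip_width'])
E
```

```text
disc 4612 ((443.24072265625, 78.2945327758789), (59.09868240356445, 51.19065856933594), 54.951473236083984) z 0.0183
5642
disc 231 ((447.3067321777344, 72.96929931640625), (58.72105407714844, 61.37492370605469), 9.283744812011719) z 0.0185
at [0.4484 0.0755 0.0818] yaw 55.23 q6 -60.7 | shift [ 0.0005 -0.0001  0.0618] turn z 0.0041 norm 0.062 t 27.98
0.03341985136129412
```

View pics/w10.png

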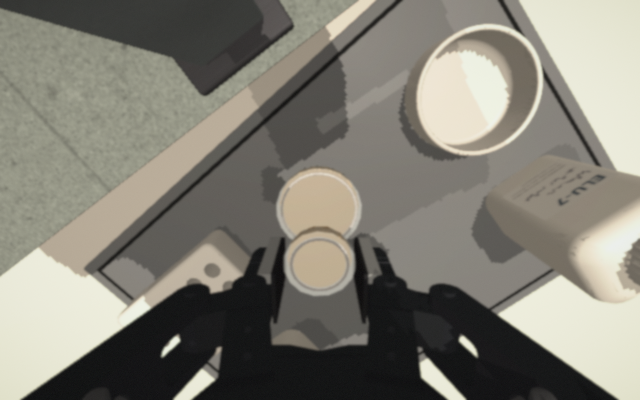

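>>> move_arm --plan "0 0 0.025 0 0 0 0.025; 0 0 0.02 0 0 0 0.025; 0 0 0.01 0 0 0 0.025; 0 0 0.006 0 0 0 0.025; 0 0 0 0 0 0 0.025; 0 0 0 0 0 0 0.025; 0 0 0 0 0 0 0.05; 0 0 0 0 0 0 0.055; 0 0 0 0 0 0 0.055; 0 0 -0.025 0 0 0 0.055; 0 0 -0.05 0 0 0 0.055; 0 0 -0.06 0 0 0 0.055"

```text
time_s: 29.48
position: [0.4472, 0.0756, 0.1559]
tool_rot: [[-0.821, 0.57, -0.002], [0.57, 0.821, 0.0], [0.002, -0.001, -1.0]]
ft_force: [1.6, 0.4, -0.5]
grip_width: 0.055
gripper_force: 0.0
```

```bash
python3 - <<'E'
from h import *
print(env.observe()['position'])
im,d,c=shot('wrist','w11.png');W=cloud(d,c)
disc(W,.448,.0755,.012,.045); disc(W,.448,.0755,.0245,.045)
im2,d,c=shot('side','side11.png'); W=cloud(d,c); disc(W,.448,.0755,.01,.045)
disc(W,.548,-.03,.135,.17); disc(W,.53,.205,.105,.13);disc(W,.558,-.34,.006,.02,.03)
disc(W,.714,.104,.008,.03,.06)
E
```

```text
[0.4472466  0.07557527 0.15591888]
disc 3214 ((454.45428466796875, 74.46382141113281), (64.22237396240234, 64.14889526367188), 20.573776245117188) z 0.0261
disc 2954 ((450.87615966796875, 75.9136962890625), (58.56758117675781, 58.42052459716797), 53.17058181762695) z 0.0263
disc 241 ((446.2447509765625, 68.05397033691406), (55.07001876831055, 58.80485916137695), 77.22681427001953) z 0.02
disc 117 ((549.0327758789062, -34.308326721191406), (32.576107025146484, 30.29999351501465), 6.113944053649902) z 0.1499
disc 57 ((531.5073852539062, 201.39675903320312), (27.738435745239258, 31.80094337463379), 2.02449631690979) z 0.1129
disc 1 ((563.9962158203125, -354.8365783691406), (0.0, 0.0), 0.0) z 0.0063
disc 156 ((712.5406494140625, 110.39924621582031), (79.83702087402344, 53.836029052734375), 36.62270736694336) z 0.0151
```

View pics/w11.png

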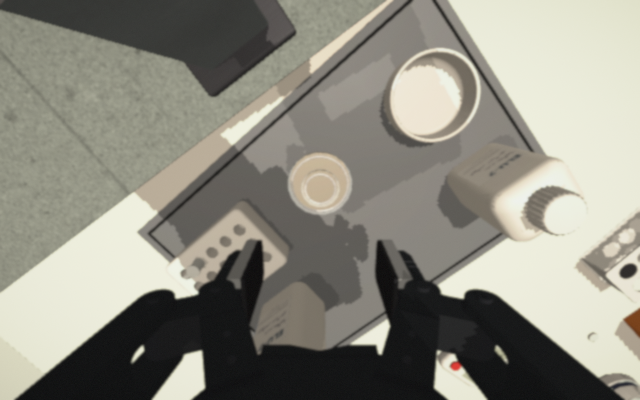

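```bash
python3 -c "
from rig import env
print(env.close_job())"
```

```text
the job is handed in; nothing more can be done
None
```

I set out the mat as asked and handed the job in at about 29.6 s. Camera measurements put the two bottles and the large dish within about 4 mm of their targets, the small dish looked central on the large one, and the arm touched neither the timer nor the tube stand. The system only confirmed receipt, so I have no verdict on the outcome.

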